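Seat the label holder in the reagent shelf's carriage and hold it home

TASK

On the low white reagent shelf, first slide the label carriage along its front rail, all the way to the end stop on the side where the tall narrow-necked bottle stands (not the squat jar). Then take the upright label holder out of its wooden stand, push it down into the carriage's slot behind the lip until it is fully home against the spring strip, and finish while still holding it pressed home with the gripper, since the spring lifts it if you let go. Leave the bottle, the jar and the loose labware where they stand.

Things in the scene. Friction and masses are not known exactly. Their poses are not given: they have to be found in the camera images.
- shelf: low white shelf fixed to the bench, 280 mm long (its y), board top 55 mm high; origin on the bench straight under the middle of the line along which the carriage's slot travels; +x points away from the rail, back over the board (board from x = 22 to 142 mm). Along the front (-x side) runs a dark steel rail with an upright stop block at each end (26 mm high). A fixed tube block, up to 107 mm high, stands mid-board
- carriage (a joint): position of the aluminium label carriage on the rail, m: 0 = against the stop at the shelf's -y end, 0.16 = against the stop at its +y end, growing along the shelf's +y. Slides against about 3 N of friction and stays where it is left
- slot (a point): centre of the slot's floor in the carriage (26 mm above the bench; axes as the shelf's; moves with the carriage). The slot is 11 mm wide along x, 68 mm long along y, between a front lip and an equal back plate, each 4 mm thick and 26 mm high above the floor, with flared edges above them up to 36 mm above the floor (mouth about 25 mm wide); end cheeks 24 mm high
- post (a point): centre of the top of the carriage's push post: a 16 x 16 mm grey square post, 40 mm tall above the carriage's base plate, 50 mm in front (-x) of the slot; top 66 mm above the bench. It can be pushed sideways or pinched. The base plate spans 62 mm in front to 18 mm behind the slot's middle and 40 mm to either side, top 26 mm above the bench
- strip (a joint): black spring strip (7 x 40 mm) in the slot's floor, m pressed: 0 = up (10 mm above the floor), 0.010 = flush with the floor. It pushes back with 4 N at first and 8 N when flush; below it the floor is a hard stop
- holder: grey label holder, an upright plate 8 mm thick (its x), 58 mm wide (its y), 74 mm high with a paper card on its -x face, and on top a grip tab 10 mm thick (x), 32 mm wide (y), from 73 to 101 mm; about 0.06 kg. Origin at the middle of its underside, z up. It may go in either way round
- tab (a point): centre of the holder's grip tab, 87 mm above its underside
- stand: small wooden stand fixed to the bench, 70 x 80 mm, in which the holder stands on end in a slot 11 mm wide (x) and 68 mm long (y), its cheeks 32 mm high above the bench; origin under its centre on the bench; slot floor 8 mm up
- bottle: brown narrow-necked bottle, 54 mm diameter, 115 mm tall, standing on one end of the shelf board, 100 mm behind the line of the slot and 98 mm from the shelf's middle; origin at the middle of its underside
- jar: brown squat wide-mouthed jar, 62 mm diameter, 62 mm tall, standing on the other end of the shelf board; origin at the middle of its underside
- beaker: open glass beaker, 72 mm diameter, 85 mm tall, loose on the bench; origin at the middle of its underside
- flask: conical glass flask, 68 mm diameter, 92 mm tall, loose on the bench; origin at the middle of its underside
- bulb: brick-coloured rubber bulb with a pointed top, 54 mm diameter, 80 mm tall, loose on the bench; origin at the middle of its underside
- dish: shallow glass dish, 84 mm diameter, 18 mm tall, loose on the bench; origin at the middle of its underside
Not all that is in view belongs to the job. Of the things shaped like the holder, the grey one is meant. What is shaped like the jar but purple is not meant.

How it is judged:
By the outcome, as a careful person would: the job done as asked, in the order asked, and still so for the second after the job is handed in, while the arm keeps its last pose, push and grip.
It also fails if it takes over 58 s, if anything falls off the work surface, if the arm or the gripper's body presses on something with over 40 N, if the wrist force passes 120 N, or if a joint passes its speed limit or range.

ROBOT

A 6-joint arm with a two-finger parallel gripper is mounted at the origin on the work surface. World frame = base frame: x ahead of the robot, y to its left, z up, the work surface at z = 0. Lengths are in m, angles in rad, forces in N, time in s.
With the tool pointing down it reaches from about 0.375 to 0.975 m from the base axis. Payload 3.8 kg.
Tool frame: the origin (TCP) lies midway between the tips of the shut fingers; the grasp point (between the pads) lies 19 mm behind it; z points along the fingers, x is the direction in which the jaws open and shut, and the axes are right-handed (so a half turn about z gives the same grasp; the last joint's range is limited). The gripper opens to 85 mm and grips with 20 to 120 N. Pads are 22 mm wide; open, the fingers measure 114 mm over their backs; the gripper's body (76 mm by 85 mm) begins 54 mm behind the grasp point. The pads swing forward as they close: fully open they stand 13 mm farther back than shut.
Start: joints at [-1.367, 0.264, 1.604, -0, 1.274, -0.037], TCP at [0.161, -0.656, 0.231] pointing down, gripper open.
Joint ranges: [-2.63, 2.63], [-0.94, 2.18], [0.31, 2.57], [-1.31, 4.45], [0, 2.66], [-2.55, 2.55]. Speed limits (rad/s): [2.57, 2.57, 3.14, 3.14, 3.14, 3.14].

INTERFACE

Orientations are given as a unit quaternion [x, y, z, w].
In Python, from plant import readout, cams, bot, nets gives the robot as it stands.
- The arm moves only by the tool carry_out, never from a script. Its argument "steps" is a list that holds one entry, the list of rows, each a list of 6 numbers: the shift along the tool's x, y, z each as a share of 0.5 m, from -1 to 1, then the turn, a rotation vector about the tool's x, y, z each as a share of 360 degrees, from -1 to 1. A call has 1 to 12 rows; each row shifts and turns the commanded pose from where the row before left it, along the tool's axes as they then stand; what a row does not reach is not made up. A row lasts 1/10 s, in which the tool goes at most 50 mm and 8.59 degrees, less where a joint would pass 70% of its speed; a pose out of reach is approached as far as the arm can. A call with a number of a shift or a turn outside -1 to 1 is refused whole. A call with a gripper value outside its range is refused whole. "gripper" is the closure, from 0 (fully open) to 1 (shut), set as the call begins (left out, the last holds). The fingers move at their own pace and stop on an object; "newtons" is the grip in N (left out, the last holds). Time passes only in rows, so rows that do not move let the fingers close. It gives the time, the measured TCP pose, the force and the opening at its end, in the units of the state.
- readout.read_state(): the state, without advancing time (a new reading comes with each control period).
- cams.grab_frame(name): name is "side" or "top" or "wrist"; returns a dict with "color" (480x640x3 uint8, red, green, blue), "z_map" (480x640 float32, m along the optical axis (not along the pixel's ray), 0 where there is no reading), "fx", "fy", "cx", "cy" (pixels), "rvec" (rotation vector, rad) and "tvec" (3), from world to camera coordinates, as OpenCV has them; the wrist camera has in their place "tool_from_camera" (4x4, takes a point from camera to tool coordinates, whose origin is the TCP and whose axes are the tool frame's). Camera axes: x right, y down, z forward; pixel columns grow to the right and rows downward; lengths in m; the calibration is good to about 2 mm. A picture is of the moment at which its call begins: read the wrist's pose just before it.
- bot.sign_off(): hands the job in, once; it reports no verdict.
Trained networks look in a picture, given as the dict that the camera call returned (one of the last four; its "shot" number tells which), for a name from the list of things; names that differ only in an ending like _2 or _b are one class to them, and where a whole thing is asked for, a point or a joint stands for the part that bears it (a point fixed in the world has none). Each returns a list of dicts, best first, with "p" (0 to 1); they miss things now and then, are a little off and sometimes report something else, mostly with a low value. They report only what shows in the picture. A call takes as long as a camera call. They do not tell look-alikes from the thing itself.
- nets.look_for(picture, thing): "location" ([row, column] in pixels, amid what is visible of it).
- nets.trace(picture, thing): "pixels" (480x640 bool, what is visible of it) and "location" ([row, column] in pixels, amid what is visible of it).
The state is a dict: "time_s": time; "joint_positions": joint angles; "joint_velocities": joint speeds; "joint_torque": joint torques, N m; "position": TCP position; "ee_rot": TCP orientation; "contact_force": force on the tool from outside, world axes, zero at the start; "wrist_torque": the same for the moment, N m; "width": finger opening in m.
Only numpy, scipy, OpenCV 4.12 (cv2) and the standard library are available. Lean on these libraries where they do the work, as an engineer would, in place of code of your own. Each camera call takes 0.05 s, during which the arm holds its last target.

## Working session

There is one attempt and no reset: what is moved stays moved. The work goes in short steps, Python scripts to look and compute and a tool call to move; the robot and the scene stay as the last step left them, time stands still between calls to the robot, and variables do not carry over. Pictures are saved under pics/ and viewed, and the job is handed in when it is done.

Besides the shell and the picture viewer there is one more tool, called after "Call:" as name([rows], argument=value, ...), one row to a line, values as JSON. carry_out: Moves the arm, as the interface text tells. Shift numbers are shares of 0.5 m and turn numbers shares of 360 degrees, none past 1 either way. Its arguments: {"type":"object","properties":{"steps":{"type":"array","items":{"type":"array","items":{"type":"array","items":{"type":"number","minimum":-1,"maximum":1}}}},"gripper":{"type":"number"},"newtons":{"type":"number"}},"required":["steps"]}

```bash
ls; mkdir -p pics
cat > h.py <<'E'
import numpy as np,cv2
from plant import readout,cams,bot,nets
def save(f,n): cv2.imwrite('pics/'+n,f['color'][:,:,::-1])
def world(f,u,v,z=None):
    R=cv2.Rodrigues(np.array(f['rvec'],float))[0];t=np.array(f['tvec'],float).ravel()
    z=f['z_map'][v,u]if z is None else z
    p=np.stack([(u-f['cx'])/f['fx']*z,(v-f['cy'])/f['fy']*z,z*np.ones_like(u,float)],-1)
    return (p-t)@R
E
python3 - <<'E'
from h import *
for c in['top','side']:
    f=cams.grab_frame(c);save(f,c+'0.png');np.savez(c+'0.npz',**f)
    for n in['shelf','post','slot','holder','tab','stand','bottle','jar','beaker','flask','bulb','dish']:
        try:
            for d in nets.trace(f,n)[:4]:
                if d['p']<.2: continue
                v,u=np.nonzero(d['pixels'])
                ok=f['z_map'][v,u]>0
                w=world(f,u[ok],v[ok])
                print(c,n,round(d['p'],2),np.round(d['location']),np.round(np.median(w,0),3),np.round(np.percentile(w,2,axis=0),3),np.round(np.percentile(w,98,axis=0),3))
        except Exception as e: print(n,e)
print(readout.read_state())
E
```

```text
pics
top shelf 0.94 [202. 306.] [ 0.648 -0.002  0.054] [ 0.559 -0.138  0.012] [0.746 0.126 0.092]
top shelf 0.65 [237. 305.] [0.592 0.003 0.028] [ 0.55  -0.035  0.02 ] [0.625 0.042 0.066]
top shelf 0.57 [224. 304.] [0.614 0.004 0.036] [ 0.611 -0.016  0.032] [0.618 0.021 0.039]
top post 0.82 [236. 307.] [0.59  0.003 0.028] [ 0.55  -0.035  0.018] [0.625 0.04  0.066]
top post 0.46 [219. 131.] [0.636 0.346 0.011] [0.598 0.307 0.002] [0.672 0.381 0.02 ]
top holder 0.85 [385. 455.] [ 0.307 -0.268  0.065] [ 0.291 -0.291  0.004] [ 0.325 -0.247  0.102]
top holder 0.67 [260. 486.] [ 0.531 -0.338  0.069] [ 0.513 -0.36   0.004] [ 0.553 -0.322  0.102]
top holder 0.63 [221. 132.] [0.636 0.347 0.011] [0.598 0.307 0.002] [0.672 0.381 0.02 ]
top holder 0.59 [324. 475.] [ 0.416 -0.296  0.082] [ 0.403 -0.325  0.02 ] [ 0.427 -0.277  0.111]
top tab 0.9 [262. 487.] [ 0.532 -0.339  0.07 ] [ 0.514 -0.363  0.006] [ 0.554 -0.322  0.102]
top tab 0.75 [388. 456.] [ 0.307 -0.267  0.063] [ 0.287 -0.291  0.001] [ 0.325 -0.247  0.102]
top stand 0.68 [325. 461.] [ 0.412 -0.298  0.009] [ 0.376 -0.346  0.002] [ 0.454 
[... 2619 characters left out ...]
e_s': 1.3, 'joint_positions': array([-1.36687948e+00,  2.63879351e-01,  1.60397772e+00,  1.67388781e-05,
        1.27368582e+00, -3.69275262e-02]), 'joint_velocities': array([ 0.00227121, -0.00032157, -0.00018138,  0.00028592, -0.00135723,
       -0.00123115]), 'joint_torque': array([ 1.55682173e-03, -5.15060735e+01, -3.67717409e+01,  1.51420199e-04,
        1.02949154e-03, -8.32399110e-06]), 'position': array([ 0.1609908 , -0.65553256,  0.2313057 ]), 'ee_rot': array([ 7.86930097e-01, -6.17042156e-01,  2.41652927e-05,  9.95274107e-06]), 'contact_force': array([ 0.880679  , -0.37005446,  0.02713878]), 'wrist_torque': array([-0.00905668, -0.00307994, -0.00800112]), 'width': 0.0856866354101737}
```

View pics/top0.png

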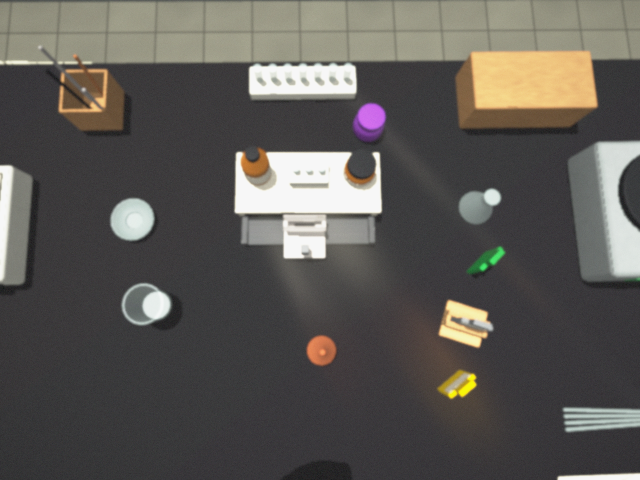

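View pics/side0.png

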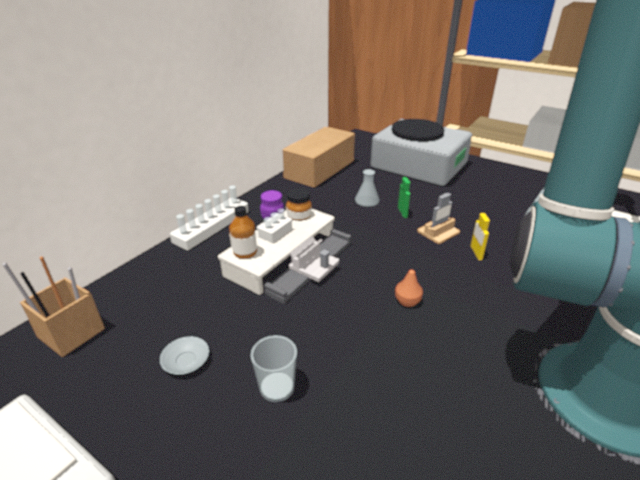

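The bottle stands at the shelf's +y end (top view, pixel 255,167) and the jar at the -y end (360,165). The carriage is mid-rail (305,237) and the grey holder is in its stand (470,323). The green and yellow ones are decoys. Next I'll measure precise poses.

```bash
cat > m.py <<'E'
from h import *
def cloud(c,f):
    v,u=np.nonzero(f['z_map']>0); w=world(f,u,v); return w,f['color'][v,u]
def rect(w,name):
    r=cv2.minAreaRect((w[:,:2]*1000).astype(np.float32)); print(name,len(w),np.round(r[0],1),np.round(r[1],1),round(r[2],1),'zmed',np.round(np.percentile(w[:,2],[5,50,95])*1000,1))
E
python3 - <<'E'
from m import *
for c in['top','side']:
    f=dict(np.load(c+'0.npz'));w,col=cloud(c,f)
    def box(x0,x1,y0,y1,z0,z1): 
        m=(w[:,0]>x0)&(w[:,0]<x1)&(w[:,1]>y0)&(w[:,1]<y1)&(w[:,2]>z0)&(w[:,2]<z1); return w[m]
    rect(box(.56,.8,-.2,.2,.05,.06),c+' board')
    rect(box(.53,.6,-.06,.06,.06,.07),c+' post')
    rect(box(.53,.63,-.06,.06,.022,.03),c+' base')
    rect(box(.59,.64,-.06,.06,.04,.064),c+' slotwalls')
    rect(box(.36,.47,-.36,-.25,.029,.036),c+' stand')
    rect(box(.36,.47,-.36,-.25,.095,.115),c+' tab')
    rect(box(.36,.47,-.36,-.25,.105,.115),c+' tabtop')
    rect(box(.36,.47,-.36,-.25,.06,.082),c+' plate')
    rect(box(.36,.47,-.36,-.25,.04,.115),c+' all')
    b=box(.36,.47,-.36,-.25,.045,.115)
    q=b[:,:2]-b[:,:2].mean(0); ev=np.linalg.eigh(q.T@q)[1][:,1]; print('axis',np.degrees(np.arctan2(ev[1],ev[0])))
f=dict(np.load('top0.npz'))
im=f['color'][:,:,::-1]
cv2.imwrite('pics/crop1.png',np.hstack([cv2.resize(im[290:360,425:505],(400,350),interpolation=cv2.INTER_CUBIC),cv2.resize(im[200:270,260:340],(400,350),interpolation=cv2.INTER_CUBIC)]))
E
```

```text
top board 5972 [674.6 -13.6] [207.2 302.8] 10.1 zmed [52.4 55.3 58. ]
top post 131 [576.8   3.2] [77.9 46.3] 89.9 zmed [60.9 64.  67.6]
top base 1025 [583.5   2.5] [78.5 67.9] 89.1 zmed [23.6 26.3 28.8]
top slotwalls 733 [6.185e+02 3.000e-01] [118.1  42.9] 90.0 zmed [46.7 55.3 62.5]
top stand 361 [ 415.  -304.6] [79.5 31. ] 71.1 zmed [29.4 31.6 34.4]
top tab 129 [ 414.8 -304.6] [32.7 10.2] 71.0 zmed [ 97.7 108.3 110.7]
top tabtop 110 [ 414.7 -305.1] [31.7 10.1] 70.6 zmed [106.1 108.5 110.8]
top plate 75 [ 413.7 -304.6] [58.6  8.4] 69.3 zmed [61.8 76.2 81.8]
top all 273 [ 414.7 -304.9] [58.7 10.2] 71.1 zmed [ 50.6  89.3 110.2]
axis 69.28320308003553
side board 2527 [672.7 -15.8] [210.3 308.7] 10.6 zmed [51.5 53.7 57.8]
side post 66 [573.7   3.2] [78.3 45.4] 88.2 zmed [60.1 62.5 65.4]
side base 490 [586.2   3.5] [81.  80.6] 88.7 zmed [23.  24.8 28.2]
side slotwalls 571 [6.162e+02 2.000e-01] [119.1  47.4] 90.0 zmed [42.4 52.8 60.7]
side stand 131 [ 412.3 -305.1] [80.  31.9] 70.7 zmed [29.3 31.1 34.7]
side tab 74 [ 411.1 -305.3] [35.2 11.1] 68.3 zmed [ 96.8 105.  109. ]
side tabtop 37 [ 411.6 -305.3] [35.3 10.2] 71.6 zmed [105.8 107.9 109.4]
side plate 133 [ 411.1 -304.6] [58.7 12.4] 68.1 zmed [61.8 72.1 81.1]
side all 372 [ 412.3 -304.5] [61.8 14.6] 69.9 zmed [ 43.7  73.4 107.8]
axis 68.17051297908624
```

View pics/crop1.png

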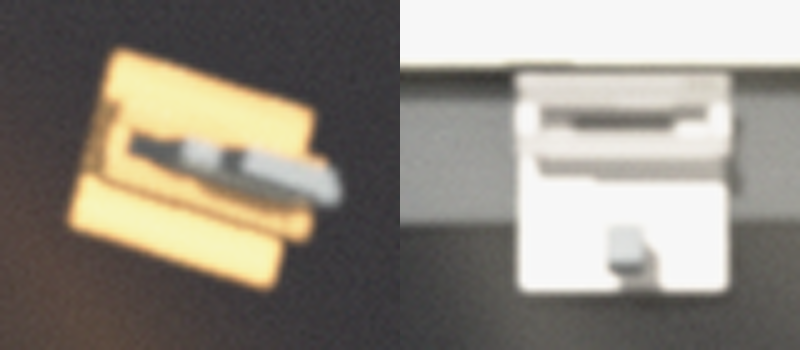

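Run:
```python
from m import *
for c in['top','side']:
    f=dict(np.load(c+'0.npz'));w,col=cloud(c,f)
    def box(x0,x1,y0,y1,z0,z1): 
        m=(w[:,0]>x0)&(w[:,0]<x1)&(w[:,1]>y0)&(w[:,1]<y1)&(w[:,2]>z0)&(w[:,2]<z1); return w[m]
    rect(box(.625,.775,-.2,.2,.051,.059),c+' board')
    rect(box(.53,.585,-.06,.06,.06,.07),c+' post')
    rect(box(.53,.63,-.06,.06,.022,.03),c+' base')
    rect(box(.59,.63,-.06,.06,.057,.066),c+' slotwalls')
    rect(box(.57,.632,-.2,.2,.008,.017),c+' rail')
    rect(box(.57,.632,-.2,-.1,.021,.031),c+' stop-')
    rect(box(.57,.632,.1,.2,.021,.031),c+' stop+')
    # board line fits by slices
    b=box(.63,.775,-.15,.15,.051,.059)
    for nm,fn in(('front',lambda a:np.percentile(a,2)),('back',lambda a:np.percentile(a,98))):
        ys=np.arange(-.12,.13,.01);P=[]
        for y in ys:
            s=b[abs(b[:,1]-y)<.005,0]
            if len(s)>15:P.append((y,fn(s)))
        P=np.array(P);k=np.polyfit(P[:,0],P[:,1],1);r=P[:,1]-np.polyval(k,P[:,0]);g=abs(r)<.003;k=np.polyfit(P[g,0],P[g,1],1);print(nm,np.degrees(np.arctan(-k[0])),k[1])
```

```text
top board 5570 [689.   -6.3] [279.8 127.9] 88.9 zmed [52.7 55.3 57.7]
top post 78 [561.6   3.1] [15.1 15.7] 88.8 zmed [62.4 65.4 68.5]
top base 1025 [583.5   2.5] [78.5 67.9] 89.1 zmed [23.6 26.3 28.8]
top slotwalls 246 [611.4   2.8] [78.4 29.4] 89.4 zmed [57.5 60.6 64. ]
top rail 1995 [604.9  -4.6] [262.4  54. ] 89.1 zmed [11.5 14.1 16.3]
top stop- 164 [ 603.6 -129.8] [10.7 55.1] 87.2 zmed [23.6 25.8 28.9]
top stop+ 156 [606.  120.9] [10.5 51.6] 89.6 zmed [23.5 26.3 28.8]
front -0.9611675363314024 0.6351307557692183Traceback (most recent call last):
  File "<stdin>", line 20, in <module>
    raise TypeError("expected non-empty vector for x")
TypeError: expected non-empty vector for x
```

Call:
carry_out([
  [[0,0,0,0,0,-0.0174],[0,0,0,0,0,-0.0174],[0,0,0,0,0,-0.0174],[0,0,0,0,0,-0.0174],[0,0,0,0,0,-0.0174],[0,0,0,0,0,-0.0174],[0,0,0,0,0,-0.0174],[0,0,0,0,0,-0.0174],[0,0,0,0,0,-0.0174],[0,0,0,0,0,-0.0174],[0,0,0,0,0,-0.0174],[0,0,0,0,0,-0.0175]],
], gripper=1, newtons=40)

```text
time_s: 2.5
position: [0.1609, -0.6555, 0.2313]
ee_rot: [1.0, -0.006, -0.0, 0.0]
contact_force: [0.4, 0.2, 0.5]
width: 0.0001
```

Call:
carry_out([
  [[0.0325,-0.0525,0,0,0,0],[0.0325,-0.0525,0,0,0,0],[0.0325,-0.0525,0,0,0,0],[0.0325,-0.0525,0,0,0,0],[0.0325,-0.0525,0,0,0,0],[0.0325,-0.0525,0,0,0,0],[0.0325,-0.0525,0,0,0,0],[0.0325,-0.0525,0,0,0,0],[0.0325,-0.0525,0,0,0,0],[0.0325,-0.0525,0,0,0,0],[0.0325,-0.0525,0,0,0,0],[0.0325,-0.0525,0,0,0,0]],
])

```text
time_s: 3.7
position: [0.362, -0.3429, 0.2316]
ee_rot: [1.0, -0.009, 0.0, 0.0]
contact_force: [0.2, 0.2, 0.4]
width: 0.0001
```

Call:
carry_out([
  [[0.0325,-0.0525,0,0,0,0],[0.0325,-0.0525,0,0,0,0],[0.0325,-0.0525,0,0,0,0],[0.0325,-0.0525,0,0,0,0],[0.0325,-0.0525,0,0,0,0],[0.0325,-0.0525,0,0,0,0],[0.0325,-0.0525,0,0,0,0],[0.0325,-0.0525,0,0,0,0],[0.0325,-0.0525,0,0,0,0],[0.0325,-0.0525,0,0,0,0],[0.0325,-0.0525,0,0,0,0],[0,0,0,0,0,0]],
])

```text
time_s: 4.9
position: [0.5468, -0.0556, 0.2315]
ee_rot: [1.0, -0.007, 0.001, -0.001]
contact_force: [-0.8, 0.2, -0.1]
width: -0.0002
```

```bash
cat >> m.py <<'E'
from scipy.spatial.transform import Rotation as Ro
def wristcloud(n):
    s=readout.read_state();f=cams.grab_frame('wrist');save(f,n)
    v,u=np.nonzero(f['z_map']>0);z=f['z_map'][v,u]
    p=np.stack([(u-f['cx'])/f['fx']*z,(v-f['cy'])/f['fy']*z,z,np.ones_like(z)],-1)
    p=(p@np.array(f['tool_from_camera']).T)[:,:3]
    return p@Ro.from_quat(s['ee_rot']).as_matrix().T+s['position'],s,f
def bx(w,x0,x1,y0,y1,z0,z1):
    m=(w[:,0]>x0)&(w[:,0]<x1)&(w[:,1]>y0)&(w[:,1]<y1)&(w[:,2]>z0)&(w[:,2]<z1); return w[m]
E
python3 - <<'E'
from m import *
w,s,f=wristcloud('w1.png');print(s['position'],s['ee_rot'],f['tool_from_camera'])
rect(bx(w,.53,.585,-.06,.06,.06,.07),' post')
rect(bx(w,.53,.63,-.06,.06,.022,.03),' base')
rect(bx(w,.59,.63,-.06,.06,.057,.066),' slotwalls')
E
```

```text
[ 0.54680225 -0.05563238  0.23146341] [ 9.99974671e-01 -7.06609735e-03  6.14908743e-04 -5.91864729e-04] [[ 9.99999905e-01 -4.15931064e-04  1.32155250e-04 -1.00338962e-04]
 [ 3.57726175e-04  9.54654948e-01  2.97714298e-01 -7.65628926e-02]
 [-2.49991288e-04 -2.97714222e-01  9.54655005e-01 -1.42244741e-01]
 [ 0.00000000e+00  0.00000000e+00  0.00000000e+00  1.00000000e+00]]
 post 323 [560.8   4. ] [16.  15.5] 89.2 zmed [63.5 65.4 66.8]
 base 4080 [583.1   3.7] [79.9 67. ] 89.2 zmed [24.4 25.7 27. ]
 slotwalls 1163 [610.9   3.3] [79.8 30.7] 89.0 zmed [57.5 60.5 62.3]
```

View pics/w1.png

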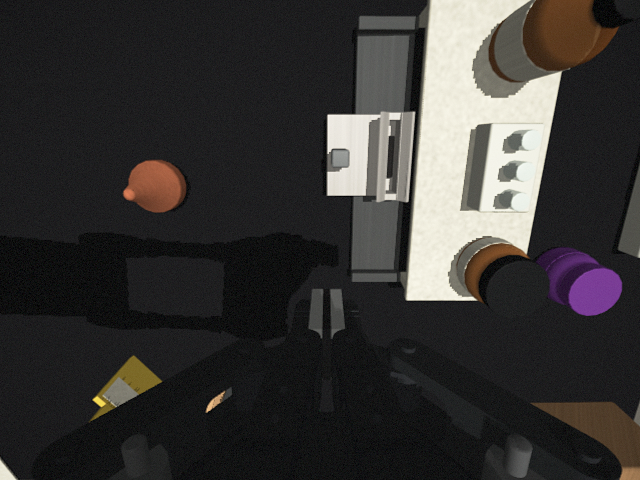

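The wrist view shows the post at (340,157) with a clear approach, and it agrees with the top camera: post at (0.561, 0.004), slot x = 0.611. I'll lower beside the post.

Call:
carry_out([
  [[0.0142,-0.0225,0,0,0,0],[0.0142,-0.0225,0,0,0,0],[0,0,0.042,0,0,0],[0,0,0.042,0,0,0],[0,0,0.042,0,0,0],[0,0,0.042,0,0,0],[0,0,0.042,0,0,0],[0,0,0.042,0,0,0],[0,0,0.042,0,0,0],[0,0,0.042,0,0,0],[0,0,0.042,0,0,0],[0,0,0,0,0,0]],
])

```text
time_s: 6.15
position: [0.557, -0.0359, 0.0391]
ee_rot: [1.0, -0.009, -0.003, -0.0]
contact_force: [0.6, -0.2, -0.0]
width: -0.0
```

Call:
carry_out([
  [[0,-0.016,0,0,0,0],[0,-0.016,0,0,0,0],[0,-0.016,0,0,0,0],[0,-0.016,0,0,0,0]],
])

```text
time_s: 6.55
position: [0.5617, -0.0039, 0.0439]
ee_rot: [1.0, -0.008, 0.002, 0.001]
contact_force: [0.7, -3.4, 2.8]
width: 0.0003
```

Call:
carry_out([
  [[0,-0.016,0,0,0,0],[0,-0.016,0,0,0,0],[0,-0.016,0,0,0,0],[0,-0.016,0,0,0,0],[0,-0.016,0,0,0,0],[0,-0.016,0,0,0,0]],
])

```text
time_s: 7.15
position: [0.5613, 0.0445, 0.0423]
ee_rot: [1.0, -0.009, 0.0, 0.0]
contact_force: [1.3, -4.2, 2.7]
width: -0.0001
```

Call:
carry_out([
  [[0,-0.004,0,0,0,0],[0,-0.004,0,0,0,0],[0,-0.004,0,0,0,0]],
])

```text
time_s: 7.45
position: [0.5611, 0.0499, 0.0421]
ee_rot: [1.0, -0.009, -0.0, 0.0]
contact_force: [1.2, -3.8, 0.6]
width: 0.0001
```

Call:
carry_out([
  [[0,-0.004,0,0,0,0],[0,-0.004,0,0,0,0]],
])

```text
time_s: 7.65
position: [0.5611, 0.0538, 0.0421]
ee_rot: [1.0, -0.009, -0.0, 0.0]
contact_force: [1.2, -3.6, 0.8]
width: 0.0001
```

Call:
carry_out([
  [[0,-0.003,0,0,0,0],[0,-0.002,0,0,0,0]],
])

```text
time_s: 7.85
position: [0.5612, 0.0564, 0.0421]
ee_rot: [1.0, -0.009, -0.0, -0.0]
contact_force: [1.4, -3.9, -0.1]
width: -0.0003
```

Call:
carry_out([
  [[0,-0.003,0,0,0,0],[0,0,0,0,0,0]],
])

```text
time_s: 8.05
position: [0.5612, 0.0572, 0.0421]
ee_rot: [1.0, -0.008, -0.0, 0.001]
contact_force: [1.1, -6.2, -0.4]
width: 0.0001
```

Call:
carry_out([
  [[0,-0.003,0,0,0,0],[0,0,0,0,0,0]],
])

```text
time_s: 8.25
position: [0.5612, 0.0573, 0.0421]
ee_rot: [1.0, -0.008, -0.0, 0.002]
contact_force: [1.9, -10.9, 0.6]
width: 0.0001
```

Call:
carry_out([
  [[0,-0.003,0,0,0,0],[0,0,0,0,0,0]],
])

```text
time_s: 8.45
position: [0.5612, 0.0573, 0.0421]
ee_rot: [1.0, -0.008, -0.0, 0.003]
contact_force: [0.9, -16.2, 1.1]
width: 0.0
```

Call:
carry_out([
  [[0,0.04,0,0,0,0],[0,0.04,0,0,0,0],[0,0,-0.06,0,0,0],[0,0,-0.06,0,0,0],[0,0,-0.06,0,0,0],[0,0,-0.06,0,0,0],[0,0,-0.06,0,0,0],[0,0,-0.06,0,0,0],[0,0,0,0,0,0]],
], gripper=0)

```text
time_s: 9.35
position: [0.5633, 0.0218, 0.2274]
ee_rot: [1.0, -0.009, 0.004, -0.001]
contact_force: [1.2, 0.1, 0.5]
width: 0.0853
```

Run:
```python
from m import *
f=cams.grab_frame('top');save(f,'top1.png')
w,_=cloud('top',f)
rect(bx(w,.53,.585,.03,.12,.06,.07),'t post')
rect(bx(w,.53,.63,.03,.113,.022,.03),'t base')
rect(bx(w,.59,.63,.02,.13,.057,.066),'t slotwalls')
w,s,f=wristcloud('w2.png');print(s['position'],s['ee_rot'],s['time_s'])
rect(bx(w,.53,.585,.03,.12,.06,.07),' post')
rect(bx(w,.53,.59,.0,.13,.022,.03),' base')
rect(bx(w,.59,.63,.02,.13,.057,.066),' slotwalls')
```

```text
t post 78 [563.  76.] [15.4 15.3] 88.2 zmed [63.7 65.9 68.8]
t base 715 [585.   73.9] [76.8 68.4] 88.8 zmed [23.5 26.4 28.7]
t slotwalls 123 [612.9  94.2] [40.1 30.1] 89.3 zmed [57.4 60.6 64. ]
[0.56195131 0.02166187 0.2248332 ] [ 9.99960170e-01 -8.64851741e-03  2.10735953e-03 -6.48046143e-04] 9.4
 post 334 [562.   76.7] [15.7 15.2] 88.8 zmed [63.6 65.5 66.6]
 base 3086 [569.4  81.4] [40.4 90.9] 0.2 zmed [24.3 25.7 26.9]
 slotwalls 1215 [612.1  75.5] [79.9 31. ] 89.0 zmed [57.4 60.5 62.4]
```

View pics/w2.png

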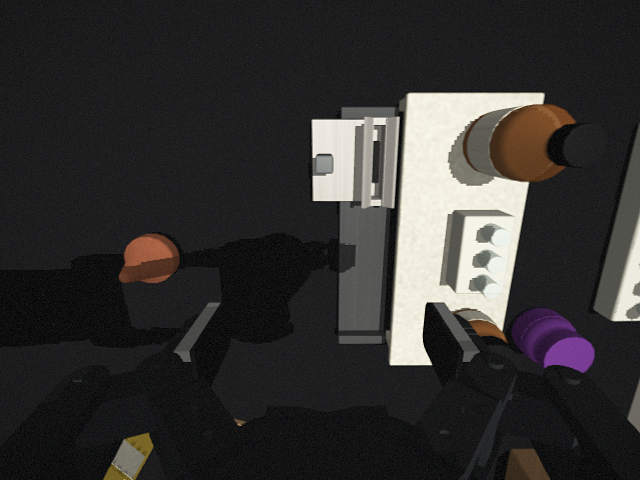

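The carriage is against the bottle-side stop: it stopped at 57.3 mm TCP y while the force rose to 16 N, and the slot centre is now at (0.612, 0.0757). The wrist view shows it touching the stop near (365,115). Now to the holder.

Call:
carry_out([
  [[0,0,0,0,0,0.0125],[0,0,0,0,0,0.0125],[0,0,0,0,0,0.0125],[0,0,0,0,0,0.0125]],
])

```text
time_s: 9.85
position: [0.559, 0.0213, 0.2195]
ee_rot: [0.986, -0.167, -0.003, 0.0]
contact_force: [0.1, -0.1, -0.3]
width: 0.0855
```

Call:
carry_out([
  [[-0.0061,0.0647,0,0,0,0],[-0.0061,0.0647,0,0,0,0],[-0.0061,0.0647,0,0,0,0],[-0.0061,0.0647,0,0,0,0],[-0.0061,0.0647,0,0,0,0],[-0.0061,0.0647,0,0,0,0],[-0.0061,0.0647,0,0,0,0],[-0.0061,0.0647,0,0,0,0],[-0.0061,0.0647,0,0,0,0],[-0.0061,0.0647,0,0,0,0],[-0.0061,0.0647,0,0,0,0],[0,0,0,0,0,0]],
])

```text
time_s: 11.05
position: [0.4108, -0.3062, 0.2199]
ee_rot: [0.986, -0.167, -0.002, -0.001]
contact_force: [0.5, 0.6, -0.3]
width: 0.0855
```

Run:
```python
from m import *
w,s,f=wristcloud('w3.png');print(s['position'],Ro.from_quat(s['ee_rot']).as_matrix(),s['time_s'])
B=(.36,.47,-.36,-.25)
rect(bx(w,*B,.105,.115),'tabtop');rect(bx(w,*B,.095,.115),'tab');rect(bx(w,*B,.06,.084),'plate');rect(bx(w,*B,.029,.036),'stand')
```

```text
[ 0.41078561 -0.30624641  0.21986968] [[ 9.44308423e-01 -3.29041763e-01 -3.62224343e-03]
 [-3.29036159e-01 -9.44315066e-01  2.06425593e-03]
 [-4.09976545e-03 -7.57445195e-04 -9.99991309e-01]] 11.05
tabtop 507 [ 413.7 -304.7] [32.   9.7] 71.2 zmed [107.2 108.5 109.6]
tab 537 [ 413.8 -304.7] [32.   9.7] 71.0 zmed [104.2 108.4 109.6]
plate 215 [ 414.  -305.1] [58.2  9.4] 73.0 zmed [70.6 81.4 82.5]
stand 1430 [ 413.6 -305. ] [79.1 31. ] 70.8 zmed [30.3 31.5 32.7]
```

View pics/w3.png

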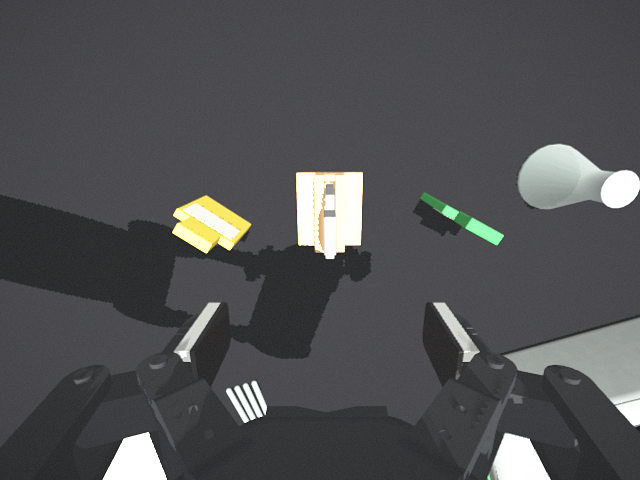

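Call:
carry_out([
  [[0.0046,-0.0048,0,0,0,0],[0,0,0.033,0,0,0],[0,0,0.033,0,0,0],[0,0,0.033,0,0,0],[0,0,0.033,0,0,0],[0,0,0.033,0,0,0],[0,0,0.033,0,0,0],[0,0,0.033,0,0,0],[0,0,0.033,0,0,0],[0,0,0,0,0,0],[0,0,0,0,0,0]],
])

```text
time_s: 12.2
position: [0.4163, -0.3017, 0.0898]
ee_rot: [0.986, -0.164, -0.001, -0.001]
contact_force: [0.2, -0.7, -0.0]
width: 0.0856
```

Call:
carry_out([
  [[-0.0028,0.0072,0,0,0,0],[0,0,0.014,0,0,0],[0,0,0.0136,0,0,0],[0,0,0,0,0,0],[0,0,0,0,0,0]],
])

```text
time_s: 12.7
position: [0.4133, -0.306, 0.0761]
ee_rot: [0.986, -0.165, -0.0, -0.0]
contact_force: [0.2, -0.2, -0.3]
width: 0.0856
```

Call:
carry_out([
  [[0,0,0,0,0,0],[0,0,0,0,0,0],[0,0,0,0,0,0],[0,0,0,0,0,0],[0,0,0,0,0,0],[0,0,0,0,0,0],[0,0,0,0,0,0],[0,0,0,0,0,0]],
], gripper=1, newtons=80)

```text
time_s: 13.5
position: [0.4138, -0.3063, 0.0767]
ee_rot: [0.986, -0.165, 0.0, 0.0]
contact_force: [-0.2, 0.1, 2.6]
width: 0.0087
```

Call:
carry_out([
  [[0,0,-0.02,0,0,0],[0,0,-0.02,0,0,0],[0,0,-0.02,0,0,0],[0,0,-0.02,0,0,0],[0,0,-0.04,0,0,0],[0,0,-0.04,0,0,0],[0,0,-0.04,0,0,0],[0,0,-0.04,0,0,0],[0,0,-0.04,0,0,0],[0,0,0,0,0,0]],
])

```text
time_s: 14.5
position: [0.4155, -0.3076, 0.2207]
ee_rot: [0.986, -0.165, 0.003, 0.002]
contact_force: [0.7, -0.2, -0.4]
width: 0.0087
```

Call:
carry_out([
  [[0,0,0,0,0,-0.0125],[0,0,0,0,0,-0.0125],[0,0,0,0,0,-0.0125],[0,0,0,0,0,-0.0125],[0,0,0,0,0,0]],
])

```text
time_s: 15.0
position: [0.4132, -0.3057, 0.2156]
ee_rot: [1.0, -0.009, -0.001, -0.0]
contact_force: [-0.7, 0.2, -0.9]
width: 0.0091
```

Call:
carry_out([
  [[0.0271,-0.055,0,0,0,0],[0.0271,-0.055,0,0,0,0],[0.0271,-0.055,0,0,0,0],[0.0271,-0.055,0,0,0,0],[0.0271,-0.055,0,0,0,0],[0.0271,-0.055,0,0,0,0],[0.0271,-0.055,0,0,0,0],[0.0271,-0.055,0,0,0,0],[0.0271,-0.055,0,0,0,0],[0.0271,-0.055,0,0,0,0],[0.0271,-0.055,0,0,0,0],[0,0,0,0,0,0]],
])

```text
time_s: 16.2
position: [0.569, -0.0032, 0.2159]
ee_rot: [1.0, -0.008, 0.0, -0.001]
contact_force: [-0.2, -0.3, -0.4]
width: 0.0091
```

Call:
carry_out([
  [[0.0208,-0.039,0,0,0,0],[0.0208,-0.039,0,0,0,0],[0.0208,-0.039,0,0,0,0],[0.0208,-0.039,0,0,0,0],[0,0,0,0,0,0],[0,0,0,0,0,0]],
])

```text
time_s: 16.8
position: [0.6103, 0.0705, 0.2158]
ee_rot: [1.0, -0.009, -0.001, 0.0]
contact_force: [-0.5, -0.5, -1.4]
width: 0.0089
```

Run:
```python
from m import *
w,s,f=wristcloud('w4.png');print(s['position'],Ro.from_quat(s['ee_rot']).as_matrix(),s['time_s'])
rect(bx(w,.54,.585,.03,.12,.06,.07),' post')
rect(bx(w,.59,.632,.02,.13,.057,.066),' slotwalls')
T=(w-s['position'])@Ro.from_quat(s['ee_rot']).as_matrix()
h=(abs(T[:,0])<.03)&(abs(T[:,1])<.045)&(T[:,2]>-.01)&(T[:,2]<.075)
q=T[h]; print(len(q))
for z in np.arange(0,.075,.015):
    k=q[(q[:,2]>=z)&(q[:,2]<z+.015)]
    if len(k)>5: print(round(z,3),len(k),np.round(k.min(0),4),np.round(np.median(k,0),4),np.round(k.max(0),4))
f=cams.grab_frame('side');save(f,'s4.png');np.savez('s4.npz',**f)
cv2.imwrite('pics/s4c.png',cv2.resize(f['color'][120:300,180:420,::-1],(800,600),interpolation=cv2.INTER_CUBIC))
```

```text
[0.61033291 0.07045932 0.21579309] [[ 9.99842605e-01 -1.76769819e-02 -1.51298660e-03]
 [-1.76782669e-02 -9.99843374e-01 -8.40198431e-04]
 [-1.49789745e-03  8.66813169e-04 -9.99998502e-01]] 16.8
 post 318 [562.1  76.6] [16.4 15.9] 89.5 zmed [63.2 65.3 66.5]
 slotwalls 1060 [611.9  75.8] [80.1 30.5] 89.1 zmed [57.5 60.4 62.2]
1451
0.0 185 [-0.0046 -0.0305  0.    ] [-0.0006 -0.0299  0.006 ] [ 0.004  -0.0159  0.015 ]
0.015 130 [-0.0045 -0.0304  0.015 ] [-0.0002 -0.0299  0.0221] [ 0.004  -0.0257  0.0296]
0.03 94 [-0.004  -0.0304  0.0301] [-0.0002 -0.03    0.0367] [ 0.0039 -0.0291  0.0449]
0.045 77 [-0.0039 -0.0305  0.045 ] [-0.0002 -0.03    0.0517] [ 0.004  -0.0287  0.0596]
0.06 32 [-0.004  -0.0304  0.0601] [ 0.0001 -0.03    0.0627] [ 0.0036 -0.0291  0.0673]
```

View pics/w4.png

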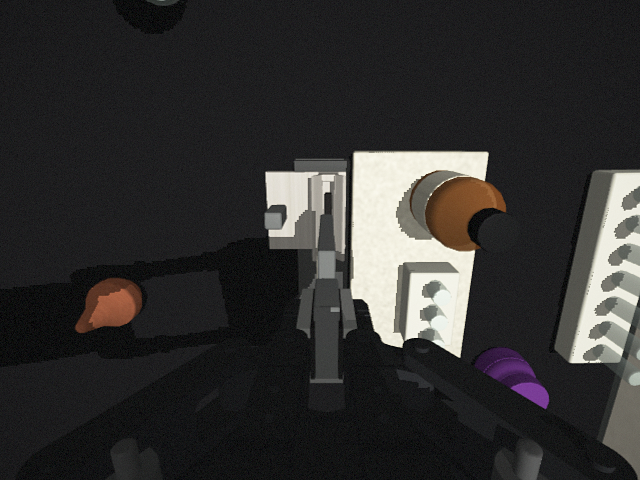

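View pics/s4c.png

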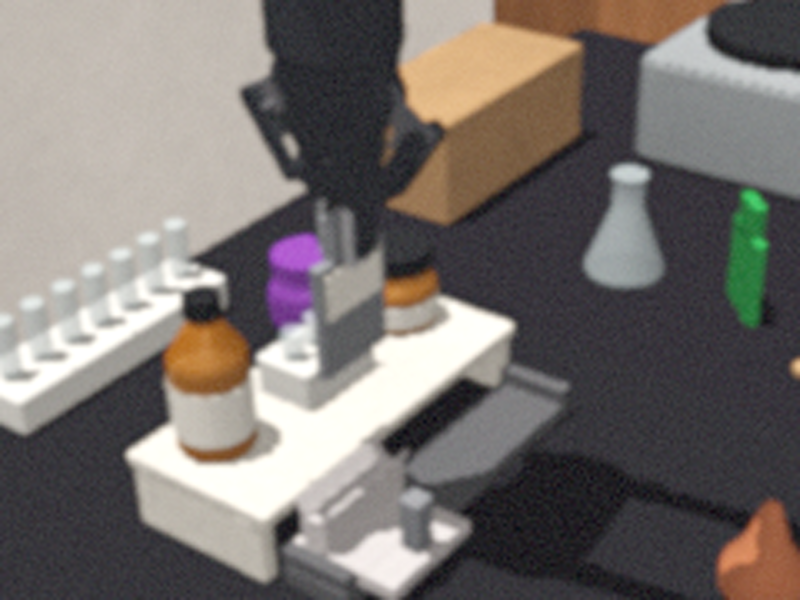

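The holder hangs straight and centred in the jaws (side crop, around 345,310), with its bottom 67 mm below the TCP. The slot is re-measured at (0.612, 0.0758). Next I'll lower to just above the mouth.

Call:
carry_out([
  [[0.0033,-0.0087,0,0,0,0],[0,0,0.027,0,0,0],[0,0,0.027,0,0,0],[0,0,0.027,0,0,0],[0,0,0.027,0,0,0],[0,0,0.027,0,0,0],[0,0,0.027,0,0,0],[0,0,0,0,0,0],[0,0,0,0,0,0],[0,0,0,0,0,0]],
])

```text
time_s: 17.9
position: [0.6134, 0.0754, 0.1363]
ee_rot: [1.0, -0.009, 0.001, -0.0]
contact_force: [1.0, 0.4, -1.1]
width: 0.0089
```

Run:
```python
from m import *
s=readout.read_state();print(s['position'],s['ee_rot'])
```

```text
[0.61335212 0.0754209  0.13628231] [ 9.99962087e-01 -8.67683724e-03  7.29766135e-04 -6.78771575e-05]
```

Call:
carry_out([
  [[-0.0026,0.001,0,0,0,0],[0,0,0.009,0,0,0],[0,0,0.009,0,0,0],[0,0,0.009,0,0,0],[0,0,0.009,0,0,0],[0,0,0,0,0,0]],
])

```text
time_s: 18.5
position: [0.6105, 0.0748, 0.1162]
ee_rot: [1.0, -0.009, -0.001, 0.0]
contact_force: [-0.3, -0.4, -0.7]
width: 0.0091
```

Call:
carry_out([
  [[0,0,0,0,0,0],[0,0,0,0,0,0]],
])

```text
time_s: 18.7
position: [0.6115, 0.0749, 0.1176]
ee_rot: [1.0, -0.009, 0.0, -0.0]
contact_force: [-0.0, 0.1, -0.9]
width: 0.0088
```

Call:
carry_out([
  [[0,0,0,0,0,0],[0,0,0,0,0,0]],
])

```text
time_s: 18.9
position: [0.6115, 0.0749, 0.1177]
ee_rot: [1.0, -0.009, 0.0, -0.0]
contact_force: [0.1, -0.5, 0.3]
width: 0.009
```

Settled at (0.6115, 0.0749), clear and free of contact. I'll continue down slowly.

Call:
carry_out([
  [[0,0,0.006,0,0,0],[0,0,0.006,0,0,0],[0,0,0.006,0,0,0],[0,0,0.006,0,0,0],[0,0,0,0,0,0],[0,0,0,0,0,0]],
])

```text
time_s: 19.5
position: [0.6113, 0.0748, 0.1053]
ee_rot: [1.0, -0.009, -0.0, 0.0]
contact_force: [-0.6, -0.1, -0.1]
width: 0.009
```

Call:
carry_out([
  [[0,0,0.006,0,0,0],[0,0,0.006,0,0,0],[0,0,0,0,0,0]],
])

```text
time_s: 19.8
position: [0.6117, 0.0749, 0.0999]
ee_rot: [1.0, -0.009, 0.0, -0.0]
contact_force: [-1.5, -1.1, 3.9]
width: 0.0092
```

Spring contact at about the expected height.

Call:
carry_out([
  [[0,0,0.004,0,0,0],[0,0,0.004,0,0,0],[0,0,0,0,0,0],[0,0,0,0,0,0]],
])

```text
time_s: 20.2
position: [0.6118, 0.0749, 0.0964]
ee_rot: [1.0, -0.009, 0.0, -0.0]
contact_force: [-1.5, 0.4, 6.7]
width: 0.0086
```

Call:
carry_out([
  [[0,0,0.004,0,0,0],[0,0,0,0,0,0],[0,0,0,0,0,0]],
])

```text
time_s: 20.5
position: [0.6119, 0.0749, 0.0947]
ee_rot: [1.0, -0.009, 0.001, -0.0]
contact_force: [-1.3, -0.5, 6.9]
width: 0.009
```

Call:
carry_out([
  [[0,0,0.003,0,0,0],[0,0,0,0,0,0],[0,0,0,0,0,0]],
])

```text
time_s: 20.8
position: [0.6121, 0.0749, 0.0947]
ee_rot: [1.0, -0.009, 0.001, -0.0]
contact_force: [-4.3, -0.6, 14.9]
width: 0.0092
```

Call:
carry_out([
  [[-0.0012,0,0,0,0,0],[0,0,0.002,0,0,0],[0,0,0,0,0,0],[0,0,0,0,0,0]],
])

```text
time_s: 21.2
position: [0.6121, 0.0749, 0.0946]
ee_rot: [1.0, -0.009, 0.001, -0.0]
contact_force: [-5.0, -0.5, 16.5]
width: 0.0087
```

Run:
```python
from m import *
w,s,f=wristcloud('w5.png');print(s['position'],s['ee_rot'],s['contact_force'],s['wrist_torque'],s['time_s'])
rect(bx(w,.54,.585,.03,.12,.06,.07),' post')
T=(w-s['position'])@Ro.from_quat(s['ee_rot']).as_matrix()
h=(abs(T[:,0])<.006)&(abs(T[:,1])<.045)&(T[:,2]>-.01)&(T[:,2]<.075)
q=T[h]; print(len(q))
for z in np.arange(0,.075,.015):
    k=q[(q[:,2]>=z)&(q[:,2]<z+.015)]
    if len(k)>5: print(round(z,3),len(k),np.round(k.min(0),4),np.round(np.median(k,0),4),np.round(k.max(0),4))
# plate top edge height in world
p=bx(w,.60,.625,.08,.11,.085,.115); print('shoulder z',np.round(np.percentile(p[:,2],[5,50,90,98]),4),len(p))
f=cams.grab_frame('side');save(f,'s5.png')
wv,_=cloud('side',f)
rect(bx(wv,.53,.585,.03,.12,.06,.07),'side post')
p=bx(wv,.59,.635,.088,.11,.07,.115); print('side shoulder',np.round(np.percentile(p[:,2],[50,90,98,100]),4),len(p))
cv2.imwrite('pics/s5c.png',cv2.resize(f['color'][120:300,180:420,::-1],(800,600),interpolation=cv2.INTER_CUBIC))
f=cams.grab_frame('top');save(f,'t5.png')
```

```text
[0.61208434 0.07489546 0.09463896] [ 9.99961255e-01 -8.69040609e-03  1.40100457e-03 -5.01081262e-05] [-4.97705652 -0.52762221 16.52515569] [-0.12470982  1.23271319  0.02381044] 21.2
 post 819 [562.1  76.9] [16.  16.2] 88.2 zmed [61.5 65.3 66.3]
1903
0.0 186 [-0.0048 -0.0305  0.    ] [-0.0007 -0.0298  0.0067] [ 0.0038 -0.0176  0.0149]
0.015 128 [-0.0049 -0.0304  0.0151] [-0.0007 -0.0299  0.0217] [ 0.0035 -0.0258  0.0299]
0.03 298 [-0.006  -0.0407  0.0301] [ 0.001  -0.03    0.0429] [0.006  0.0035 0.045 ]
0.045 301 [-0.006 -0.041  0.045] [ 0.0004 -0.0369  0.0471] [ 0.0059 -0.0195  0.0599]
0.06 305 [-0.006  -0.0449  0.0601] [-0.0002 -0.0406  0.0686] [ 0.0056 -0.0137  0.0709]
shoulder z [0.0919 0.1009 0.1125 0.1146] 1582
side post 50 [559.3  74.9] [16.6 18. ] 4.5 zmed [61.1 64.  65.8]
side shoulder [0.0923 0.1083 0.113  0.1139] 134
```

View pics/s5c.png

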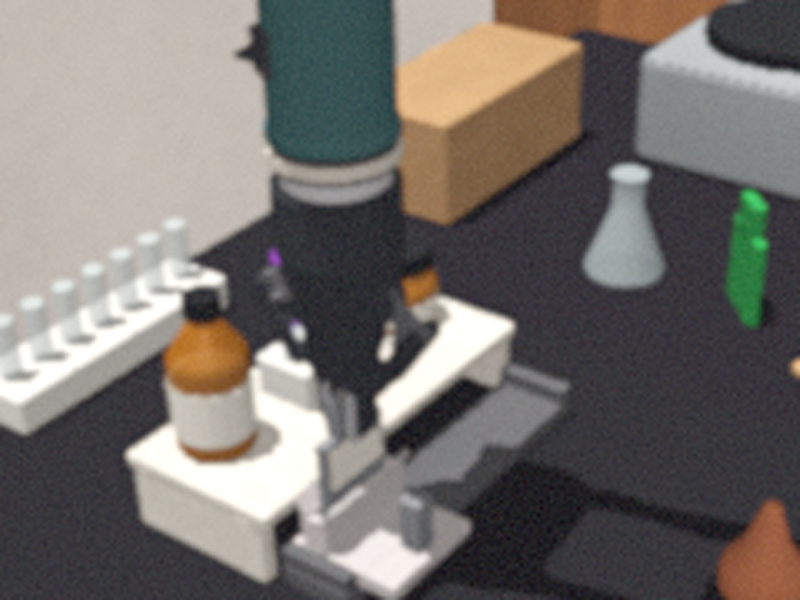

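View pics/w5.png

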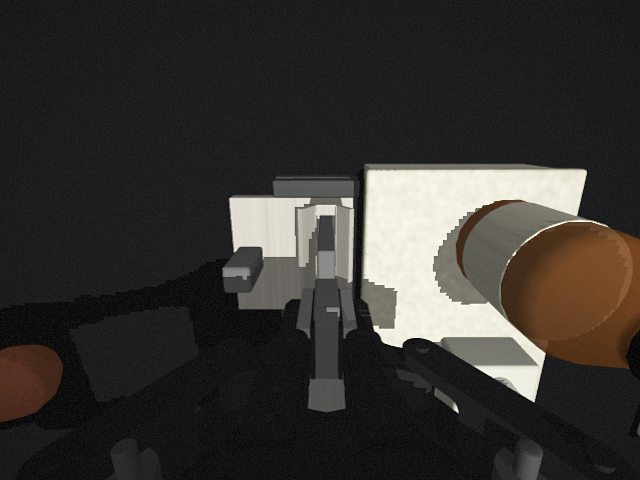

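Run:
```python
from m import *
w,s,f=wristcloud('w6.png')
p=bx(w,.6085,.6155,.093,.104,.085,.112);print('plate top',np.round(np.percentile(p[:,2],[5,25,50,75,95]),4),len(p))
print(s['position'],s['contact_force'],s['width'],s['time_s'])
f=cams.grab_frame('top');save(f,'t6.png');w,_=cloud('top',f)
for n in['bottle','jar','bulb']:
    for d in nets.trace(f,n)[:2]:
        v,u=np.nonzero(d['pixels']);print(n,round(d['p'],2),np.round(np.median(world(f,u,v),0),3))
```

```text
plate top [0.0986 0.0991 0.0996 0.0999 0.1005] 375
[0.61206794 0.07490917 0.09466251] [-5.05439466 -0.61983803 18.45727863] 0.009199281786876483 21.35
jar 0.76 [ 0.701 -0.101  0.116]
jar 0.68 [ 0.814 -0.131  0.061]
bulb 0.91 [ 0.375 -0.023  0.043]
```

View pics/t6.png

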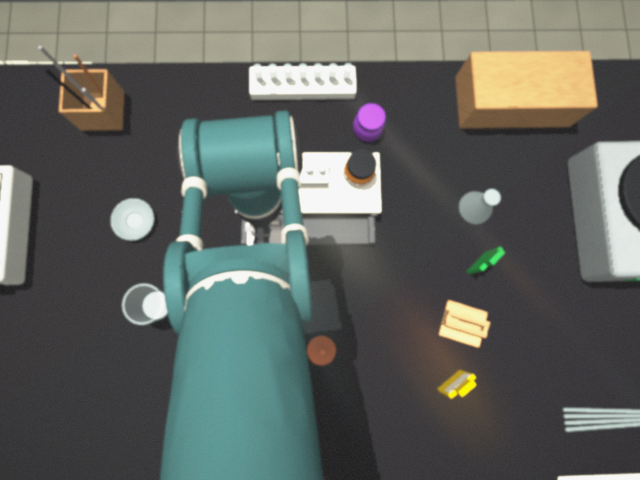

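The plate top measures 99.6 mm against 100 mm expected when home. The stand is empty (465,323) and everything else is where it was. I'm handing in.

```bash
python3 -c "
from plant import bot
print(bot.sign_off())"
```

```text
the job is handed in; nothing more can be done
None
```

The job is handed in at about 21 s. The carriage is against the bottle-side (+y) end stop. The grey holder is pressed home in its slot and still gripped at 80 N.

**Carriage:** I pushed it by its post until it stopped, with the side force rising from about 4 N to 16 N without further movement. The wrist camera measured the post 73 mm further along the rail. It still read the same, to within 0.3 mm, after the holder went in.

**Holder:**
- **Height:** the tool stopped at z = 94.6 mm, where 94–95 mm was expected from the grasp in the stand. The plate top measured 99.6 mm, where 100 mm means fully home.
- **Force:** the upward force is 16–18 N against at most 8 N from the spring, so it rests on the floor.

**Where the checks were weaker:**
- A sideways force of about 5 N remains, from the holder leaning lightly on the slot wall.
- The side camera read about 2–3 mm off the other two in x, so I went by the wrist and top cameras.
- In the last top picture the arm hid the bottle, so its depth check there was not possible. The side picture, taken with the holder already home, shows it upright in its place.
- The jar and bulb measured unmoved, and the other labware looks unmoved in the pictures.

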